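# Turn the medal case round the corner post and lock it in the display stand

## Robot

A 7-joint arm with a two-finger parallel gripper is mounted at the origin on the work surface. World frame = base frame: x ahead of the robot, y to its left, z up, the work surface at z = 0. Lengths are in m, angles in rad, forces in N, time in s.
With the tool pointing down it reaches from about 0.4 to 0.85 m from the base axis. Payload 6.9 kg.
Tool frame: the origin (TCP) lies on the front face of the gripper's body, between the roots of the fingers; the fingertips stand 73 mm ahead of it and the grasp point (between the pads) lies 54 mm ahead of it (ctrl.grip_point_offset is the y of the grasp point in the tool frame, in m); y points along the fingers, x is the direction in which the jaws open and shut, and the axes are right-handed (so a half turn about y gives the same grasp; the last joint's range is limited). The gripper opens to 85 mm and grips with 20 to 120 N. Pads are 22 mm wide; open, the fingers measure 114 mm over their backs; the gripper's body (76 mm by 85 mm) begins 54 mm behind the grasp point. The pads swing forward as they close: fully open they stand 13 mm farther back than shut.
Start: joints at [-1.06, 0.507, -0.238, 1.5, 0.126, 1.149, -0.155], TCP at [0.246, 0.574, 0.304] pointing down, gripper open.
Joint ranges: [-3.08, 3.08], [-0.24, 2.05], [-1.43, 1.35], [0, 2.5], [-1.52, 4.66], [0.17, 1.96], [-2.89, 2.89]. Speed limits (rad/s): [2.39, 2.39, 3.14, 3.14, 3.14, 3.14, 3.14].

## Interface

Orientations are given as a unit quaternion [w, x, y, z].
In Python, from rig import ctrl gives the robot as it stands.
- The arm moves only by the tool apply_moves, never from a script. Its argument "rows" is a list of rows, each an object of numbers: "x", "y", "z": the shift along the tool's x, y, z in mm; "spin": the turn about the tool's y in rad. A call has 1 to 10 rows; each row shifts and turns the commanded pose from where the row before left it, along the tool's axes as they then stand; what a row does not reach is not made up. A row lasts 1/10 s, in which the tool goes at most 50 mm and 8.59 degrees, less where a joint would pass 70% of its speed; a pose out of reach is approached as far as the arm can. A call with a gripper value outside its range is refused whole. "claw" is the finger opening in mm, from 0 to 85.4, set as the call begins (left out, the last holds). The fingers move at their own pace and stop on an object; the grip force is fixed at half the most. Time passes only in rows, so rows that do not move let the fingers close. It gives the time, the measured TCP pose, the force and the opening at its end, in the units of the state.
- ctrl.get_state(): the state, without advancing time (a new reading comes with each control period).
- ctrl.snapshot(name): name is "scene" or "top" or "wrist"; returns the picture (420x560x3 uint8, red, green, blue); there is no depth.
- ctrl.get_calibration(name): a dict with "fx", "fy", "cx", "cy" (pixels), "dist" ([k1, k2, p1, p2, k3] as OpenCV has them; the pictures are not rectified), "extrinsics" (4x4, takes a point from camera to world coordinates). Camera axes: x right, y down, z forward; pixel columns grow to the right and rows downward; lengths in m; the calibration is good to about 2 mm. A picture is of the moment at which its call begins: read the wrist's pose just before it. get_calibration takes no time and is no camera call; for the wrist camera it gives the pose at the moment of the call.
- ctrl.job_done(): hands the job in, once; it reports no verdict.
The state is a dict: "time": time; "joint_pos": joint angles; "joint_velocities": joint speeds; "joint_efforts": joint torques, N m; "ee_pos": TCP position; "ee_rot": TCP orientation; "wrist_force": force on the tool from outside, world axes, zero at the start; "wrist_torque": the same for the moment, N m; "grip_width": finger opening in m.
Only numpy, scipy, OpenCV 4.12 (cv2) and the standard library are available. Lean on these libraries where they do the work, as an engineer would, in place of code of your own. Each camera call takes 0.05 s, during which the arm holds its last target.

## Task

Get the red medal case on show: without lifting it, push it against the brass corner post so that it turns a quarter turn round the post and its clasp comes to face the open front of the stand (the robot's side). Slide it fully home into the corner, flush against the fence and the end stop, then swing the keeper bar shut across its front. Leave the other wares where they are.

Things in the scene. Friction and masses are not known exactly. Their poses are not given: they have to be found in the camera images.
- stand: fixed display stand: a dark board with green top, 250 x 420 x 8 mm, on which the case slides. Origin: on the table plane at the inner face of the fence, level with the post. +x points away from the robot to the back, +y along the fence to the end stop (robot's left), z up. Here the board spans x -170 to +80, y -210 to +210 mm, top at z = 8; the case when home has its centre at x -50, y 110
- fence (a point): middle of the inner face of the stand's wooden fence, at its top edge, 28 mm above the table. The fence runs along the stand's y from y = 8 to 160 mm, its inner face at x = 0; it is 12 mm thick, behind that face
- end_stop (a point): middle of the inner face of the stand's end stop, at its top edge, 28 mm above the table. The end stop runs along the stand's x from x = -90 to +12 mm, its inner face at y = 160; it is 12 mm thick. It meets the fence in the corner where the case belongs
- post: fixed brass corner post at the open end of the fence, 16 mm in diameter, its round top 58 mm above the table. Origin: centre of its foot, 8 mm above the table; in the stand's frame x = +8, y = 0, so that its front is in line with the fence's inner face
- case_center (a point): centre, half-way up, of the loose square red medal case with a round silver medal in its top: 100 x 100 x 32 mm, about 0.2 to 0.42 kg, too wide to grasp. It slides with friction (about 0.5 to 0.7; fingers grip it more) and can jam if not pushed along its own arc. Its own -x axis points to the side with the brass clasp (a brass strip marks that side on the top), z up
- case: the same case; origin: centre of its underside, same axes. It starts at the stand's right end, beyond the post, clasp facing roughly along the stand's -y; its leading side, opposite the clasp, is some 15 to 70 mm short of the post, which stands in line with that side's end nearest the back, about 5 to 25 mm from the corner. Pushed on past the post it turns clockwise seen from above
- clasp (a point): middle of the clasp side of the case, half-way up (16 mm above its underside), 50 mm from the case's centre
- keeper (a joint): angle of the brass keeper bar, which swings level on an upright pivot at the front of the end stop: 0 = closed (its limit), bar parallel to the fence across the front of the case; grows as it opens, 1.57 = pointing along the stand's -x; limit 1.9. It stays where it is left; about 0.6 N at the knob moves it
- keeper_knob (a point): black upright knob at the end of the keeper bar, 18 mm in diameter, from 18 to 52 mm above the table; this point is on its axis, 38 mm above the table, 70 mm from the pivot. The bar is 12 mm wide and spans 18 to 28 mm above the table; when closed its face clears the front of a fully home case by 6 mm, the knob by 3 mm
- keeper_pivot (a point): the pivot axis of the keeper, 28 mm above the table; in the stand's frame x = -112, y = 175 mm. The bar points from here to the knob: at joint value a, along (-sin a, -cos a) in the stand's x, y
- goblet: small steel cup, 52 mm across and 75 mm tall, standing behind the fence; bystander, origin in its underside
- coin_capsule: clear round coin capsule, 48 mm across and 12 mm thick, lying behind the fence; bystander, origin in its underside
- loupe: folding loupe, black disc 42 mm across, 16 mm thick with a steel tab, lying behind the post and fence; bystander, origin in its underside
- spoon0: steel souvenir spoon 130 mm long, lying right of the stand; bystander, origin in its underside
- spoon1: second such spoon; bystander, origin in its underside
- ring_box: blue ring box, 55 x 55 x 42 mm, left of the stand; bystander, origin in its underside
- figurine: white china figurine, 48 mm across and 85 mm tall, left of the stand; bystander, origin in its underside

How it is judged:
By the outcome, as a careful person would: the job done as asked, in the order asked, and still so for the second after the job is handed in, with the robot touching nothing.
It also fails if it takes over 72 s, if anything falls off the work surface, if the arm or the gripper's body presses on something with over 40 N, if the wrist force passes 120 N, or if a joint passes its speed limit or range.

## Working session

There is one attempt and no reset: what is moved stays moved. The work goes in short steps, Python scripts to look and compute and a tool call to move; the robot and the scene stay as the last step left them, time stands still between calls to the robot, and variables do not carry over. Pictures are saved under pics/ and viewed, and the job is handed in when it is done.

Besides the shell and the picture viewer there is one more tool, called after "Call:" by a JSON object that holds its "api" and its "payload", one argument or row to a line. apply_moves: Moves the arm, as the interface text tells. Its arguments: {"type":"object","properties":{"rows":{"type":"array","items":{"type":"object","properties":{"x":{"type":"number"},"y":{"type":"number"},"z":{"type":"number"},"spin":{"type":"number"}}}},"claw":{"type":"number"}},"required":["rows"]}

```bash
mkdir -p pics; ls; python3 - <<'E'
from rig import ctrl
import cv2,numpy as np
s=ctrl.get_state()
for k,v in s.items(): print(k,np.round(v,4))
for n in ["scene","top","wrist"]:
    c=ctrl.get_calibration(n); print(n,c)
    im=ctrl.snapshot(n); cv2.imwrite(f"pics/{n}0.png",im[:,:,::-1])
E
```

```text
pics
time 0.0
joint_pos [-1.0605  0.5083 -0.2375  1.5011  0.1258  1.1489 -0.1548]
joint_velocities [-0.0011 -0.0018 -0.0013 -0.0008  0.0005  0.0008 -0.0008]
joint_efforts [ 5.00000e-04 -6.20600e+01 -2.18660e+00 -2.49665e+01  1.27000e-02
  1.21000e-02 -0.00000e+00]
ee_pos [0.2461 0.5741 0.303 ]
ee_rot [-0.5899  0.5907  0.3888 -0.3898]
wrist_force [-0.5345  0.0683 -0.6791]
wrist_torque [0.0324 0.0099 0.0104]
grip_width 0.0851
scene {'fx': 445.53607022204034, 'fy': 445.53607022204034, 'cx': 279.3644957110012, 'cy': 207.94454169343769, 'dist': array([-0.01314223,  0.        ,  0.        ,  0.        ,  0.        ]), 'extrinsics': array([[ 0.24545579,  0.67133355, -0.6993302 ,  1.36793877],
       [ 0.96938366, -0.16488884,  0.18195328, -0.19842587],
       [ 0.00683959, -0.72258075, -0.69125269,  0.86172893],
       [ 0.        ,  0.        ,  0.        ,  1.        ]])}
top {'fx': 451.02573716692706, 'fy': 451.02573716692706, 'cx': 280.71560162112985, 'cy': 206.66861847264735, 'dist': array([0.01920162, 0.        , 0.        , 0.        , 0.        ]), 'extrinsics': array([[ 0.00262033, -0.99531832,  0.09661566,  0.43306836],
       [-0.99986953, -0.00414774, -0.01561163,  0.00936749],
       [ 0.01593928, -0.09656214, -0.99519932,  1.32785736],
       [ 0.        ,  0.        ,  0.        ,  1.        ]])}
wrist {'fx': 353.7138633323525, 'fy': 353.7138633323525, 'cx': 280.12712183241405, 'cy': 212.40776223397086, 'dist': array([-0.05878694,  0.        ,  0.        ,  0.        ,  0.        ]), 'extrinsics': array([[ 3.94405492e-01,  8.76594782e-01,  2.75727940e-01,
         1.75781924e-01],
       [ 9.18936027e-01, -3.75924790e-01, -1.19319448e-01,
         6.04398434e-01],
       [-9.41837570e-04,  3.00436583e-01, -9.53801328e-01,
         3.73109842e-01],
       [ 0.00000000e+00,  0.00000000e+00,  0.00000000e+00,
         1.00000000e+00]])}
```

View pics/top0.png

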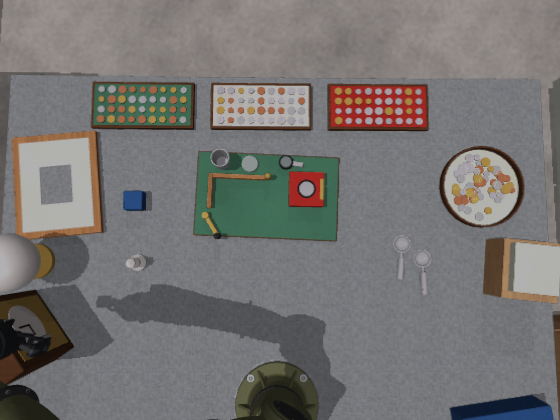

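View pics/scene0.png

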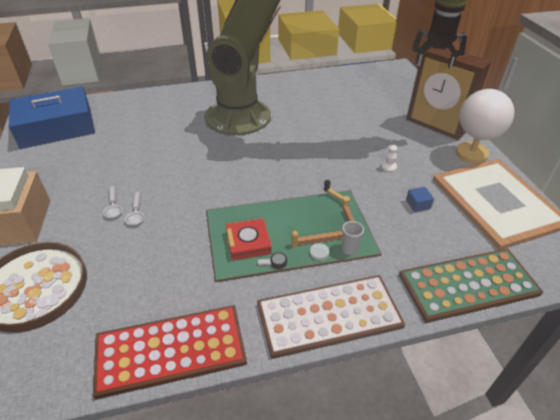

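```bash
cat > h.py <<'E'
from rig import ctrl
import cv2,numpy as np
from scipy.optimize import least_squares
def ray(c,uv):
    K=np.array([[c['fx'],0,c['cx']],[0,c['fy'],c['cy']],[0,0,1]])
    p=cv2.undistortPoints(np.array(uv,float).reshape(-1,1,2),K,c['dist']).reshape(-1,2)
    d=np.c_[p,np.ones(len(p))]@c['extrinsics'][:3,:3].T
    return c['extrinsics'][:3,3],d
def onz(c,uv,z):
    o,d=ray(c,uv); z=np.broadcast_to(z,len(d)); return o+d*((z-o[2])/d[:,2])[:,None]
def proj(c,P):
    K=np.array([[c['fx'],0,c['cx']],[0,c['fy'],c['cy']],[0,0,1]])
    T=np.linalg.inv(c['extrinsics']); r,_=cv2.Rodrigues(T[:3,:3])
    return cv2.projectPoints(np.array(P,float).reshape(-1,1,3),r,T[:3,3],K,c['dist'])[0].reshape(-1,2)
def tri(c1,u1,c2,u2):
    o1,d1=ray(c1,[u1]);o2,d2=ray(c2,[u2]);d1=d1[0];d2=d2[0]
    A=np.c_[d1,-d2];t=np.linalg.lstsq(A,o2-o1,rcond=None)[0]
    a=o1+d1*t[0];b=o2+d2*t[1];return (a+b)/2,np.linalg.norm(a-b)
E
python3 - <<'E'
import cv2
im=cv2.imread('pics/top0.png')[140:250,185:350]; cv2.imwrite('pics/top0c.png',cv2.resize(im,None,fx=4.8,fy=4.8,interpolation=cv2.INTER_CUBIC))
im=cv2.imread('pics/scene0.png')[170:280,195:385]; cv2.imwrite('pics/scene0c.png',cv2.resize(im,None,fx=4.2,fy=4.2,interpolation=cv2.INTER_CUBIC))
E
```

```text
(no output)
```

View pics/top0c.png

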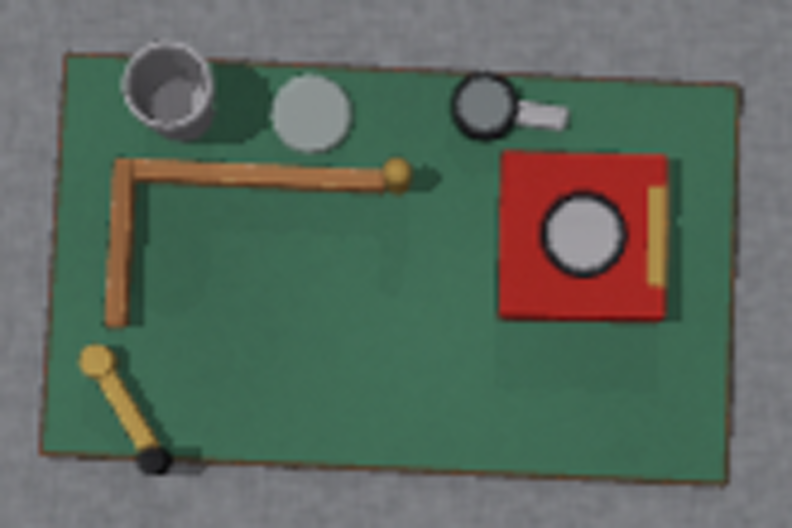

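View pics/scene0c.png

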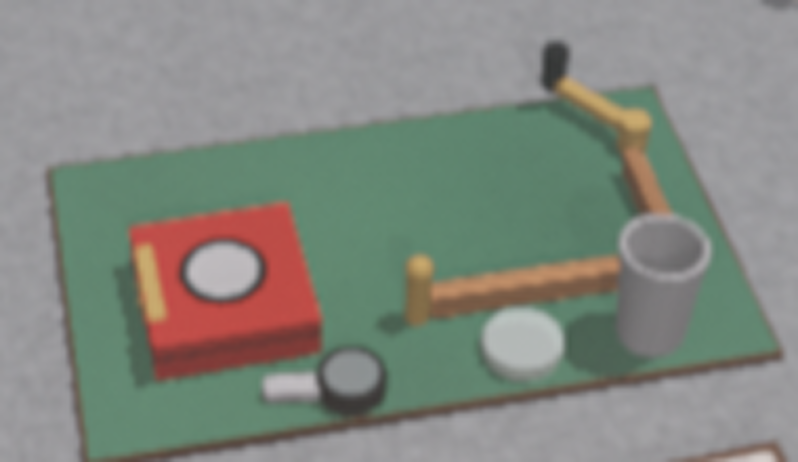

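View pics/wrist0.png

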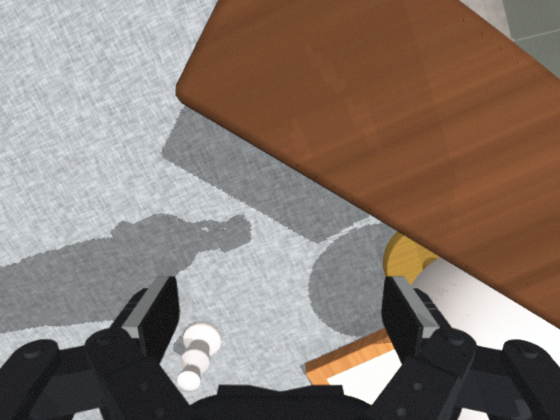

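```bash
cat >> h.py <<'E'
def S(X,P): # stand->world
    P=np.atleast_2d(P);c,s=np.cos(X[2]),np.sin(X[2])
    return np.c_[X[0]+c*P[:,0]-s*P[:,1],X[1]+s*P[:,0]+c*P[:,1],P[:,2]]
def Sinv(X,W):
    W=np.atleast_2d(W);c,s=np.cos(X[2]),np.sin(X[2]);d=W[:,:2]-X[:2]
    return np.c_[c*d[:,0]+s*d[:,1],-s*d[:,0]+c*d[:,1],W[:,2]]
E
cat > m0.py <<'E'
from h import *
ct,cs=ctrl.get_calibration('top'),ctrl.get_calibration('scene')
T=lambda a:np.array(a,float)/4.8+[185,140]-.4
C=lambda a:np.array(a,float)/4.2+[195,170]-.4
bt=T([(65,55),(740,87),(726,484),(42,455)]); bs=C([(782,352),(88,460),(48,170),(655,88)])
# order: back-left, back-right, front-right, front-left
B=np.array([[.08,.21,.008],[.08,-.21,.008],[-.17,-.21,.008],[-.17,.21,.008]])
for nm,use in(("both",(1,1)),("top",(1,0)),("scene",(0,1))):
    f=lambda X:np.r_[use[0]*(proj(ct,S(X,B))-bt).ravel(),use[1]*(proj(cs,S(X,B))-bs).ravel()]
    r=least_squares(f,[.55,0,0]); print(nm,r.x.round(4),r.fun.round(1))
    if nm=="both": X=r.x
kt=T([(500,150),(667,155),(665,321),(498,318)]); ks=C([(321,325),(155,350),(131,226),(290,205)])
for i in range(4):
    p,e=tri(ct,kt[i],cs,ks[i]); print('case corner',Sinv(X,p).round(4),e.round(4))
print('top z40',Sinv(X,onz(ct,kt,.04)).round(4)); print('scene z40',Sinv(X,onz(cs,ks,.04)).round(4))
for n,t,s in(("knob",(154,455),(556,48)),("pivot",(96,360),(636,122)),("post",(397,172),(421,263)),("fence end",(118,165),(None))) [:3]:
    p,e=tri(ct,T([t])[0],cs,C([s])[0]); print(n,Sinv(X,p).round(4),e.round(4),p.round(3))
print('world case', S(X,[[.0,-.1,.02]]))
E
python3 m0.py
```

```text
both [ 0.6384  0.029  -0.0425] [-0.5 -0.5  0.1 -0.4  0.3  1.  -1.1  0.5  1.2  0.5 -1.2  1.7 -0.8 -1.
 -0.1 -1.3]
top [ 0.639   0.0282 -0.0405] [-0.3 -0.5  0.4 -0.7  0.7  0.7 -0.7  0.5  0.   0.  -0.   0.  -0.  -0.
 -0.  -0. ]
scene [ 0.6376  0.0297 -0.0446] [-0.  -0.  -0.   0.  -0.   0.  -0.   0.   1.3  0.3 -1.   1.3 -0.5 -1.4
  0.2 -1.4]
case corner [[ 0.027  -0.0625  0.0366]] 0.0012
case corner [[ 0.0285 -0.1616  0.039 ]] 0.0021
case corner [[-0.0722 -0.1636  0.0402]] 0.0027
case corner [[-0.0746 -0.0641  0.0362]] 0.0021
top z40 [[ 0.0265 -0.0618  0.04  ]
 [ 0.0282 -0.1626  0.04  ]
 [-0.0723 -0.165   0.04  ]
 [-0.0752 -0.065   0.04  ]]
scene z40 [[ 0.0298 -0.0636  0.04  ]
 [ 0.0296 -0.1607  0.04  ]
 [-0.0721 -0.1623  0.04  ]
 [-0.0707 -0.0636  0.04  ]]
knob [[-0.1665  0.1337  0.0549]] 0.001 [0.478 0.17  0.055]
pivot [[-0.1107  0.1745  0.0308]] 0.0005 [0.535 0.208 0.031]
post [[0.0076 0.     0.056 ]] 0.0017 [0.646 0.029 0.056]
world case [[ 0.63419361 -0.07088988  0.02      ]]
```

```bash
cat >> h.py <<'E'
from scipy.spatial.transform import Rotation as R
X0=np.array([0.6384,0.029,-0.0425])
def tool(s=None):
    s=s or ctrl.get_state(); q=s['ee_rot']; return np.array(s['ee_pos']),R.from_quat([q[1],q[2],q[3],q[0]]).as_matrix()
def plan(target_stand_mm, zdir_stand=None, X=X0, xalong=None):
    """delta in current tool axes (mm), spin needed so tool z points along zdir (stand angle rad)"""
    p,M=tool(); t=S(X,np.array(target_stand_mm)/1000.)[0]
    d=M.T@(t-p)*1000
    out=None
    if zdir_stand is not None:
        a=zdir_stand+X[2]; zc=M[:,2]; cur=np.arctan2(zc[1],zc[0])
        dy=(a-cur+np.pi)%(2*np.pi)-np.pi; out=dy*np.sign(M[2,1])
    print('tcp stand mm',(Sinv(X,p)[0]*1000).round(1),'zdir deg stand',round(np.degrees(np.arctan2(M[1,2],M[0,2])-X[2]),1),'delta tool mm',d.round(1),'spin',out)
E
python3 - <<'E'
from h import *
p,M=tool(); print(M.round(3)); c=ctrl.get_calibration('wrist')['extrinsics']; print('cam in tool',(M.T@(c[:3,3]-p)).round(4), (M.T@c[:3,2]).round(3))
plan([-22,-200,93],np.pi/2); plan([-22,-200,93],-np.pi/2)
E
```

```text
[[ 0.394 -0.001 -0.919]
 [ 0.919 -0.001  0.394]
 [-0.001 -1.     0.   ]]
cam in tool [-0.     -0.07    0.0765] [ 0.     0.954 -0.3  ]
tcp stand mm [-415.1  528.1  303.2] zdir deg stand 159.2 delta tool mm [-541.2  211.  -625.7] spin 1.208514857959723
tcp stand mm [-415.1  528.1  303.2] zdir deg stand 159.2 delta tool mm [-541.2  211.  -625.7] spin -1.9330777956300702
```

Call:
{"api": "apply_moves", "payload": {
  "rows": [
    {"x": -27,"y": 2.5,"z": -31},
    {"x": -27,"y": 2.5,"z": -31},
    {"x": -27,"y": 2.5,"z": -31},
    {"x": -27,"y": 2.5,"z": -31},
    {"x": -27,"y": 2.5,"z": -31},
    {"x": -27,"y": 2.5,"z": -31},
    {"x": -27,"y": 2.5,"z": -31},
    {"x": -27,"y": 2.5,"z": -31},
    {"x": -27,"y": 2.5,"z": -31},
    {"x": -27,"y": 2.5,"z": -31}
  ],
  "claw": 60
}}

```text
invalid input
```

Call:
{"api": "apply_moves", "payload": {
  "rows": [
    {"x": -27,"y": 2.5,"z": -31},
    {"x": -27,"y": 2.5,"z": -31},
    {"x": -27,"y": 2.5,"z": -31},
    {"x": -27,"y": 2.5,"z": -31},
    {"x": -27,"y": 2.5,"z": -31},
    {"x": -27,"y": 2.5,"z": -31},
    {"x": -27,"y": 2.5,"z": -31},
    {"x": -27,"y": 2.5,"z": -31},
    {"x": -27,"y": 2.5,"z": -31},
    {"x": 0}
  ]
}}

```text
invalid input
```

```bash
python3 - <<'E'
from h import *
print(ctrl.get_state()['joint_pos'])
plan([-22,-200,250],np.pi/2)
E
```

```text
[-1.06051898  0.50814944 -0.23756108  1.50087207  0.1256772   1.14888683
 -0.15481392]
tcp stand mm [-415.1  528.1  303.2] zdir deg stand 159.2 delta tool mm [-541.4   54.  -625.7] spin 1.208514857959723
```

Call:
{"api": "apply_moves", "payload": {
  "rows": [
    {"x": -27,"y": 2,"z": -31,"spin": 0}
  ],
  "claw": 60
}}

```text
time: 0.25
ee_pos: [0.2604, 0.541, 0.3012]
ee_rot: [0.59, -0.587, -0.391, 0.392]
wrist_force: [0.9, -1.1, -0.5]
grip_width: 0.0734
```

Call:
{"api": "apply_moves", "payload": {
  "rows": [
    {"x": -27,"y": 3,"z": -31,"spin": 0},
    {"x": -27,"y": 3,"z": -31,"spin": 0},
    {"x": -27,"y": 3,"z": -31,"spin": 0},
    {"x": -27,"y": 3,"z": -31,"spin": 0},
    {"x": -27,"y": 3,"z": -31,"spin": 0},
    {"x": -27,"y": 3,"z": -31,"spin": 0},
    {"x": -27,"y": 3,"z": -31,"spin": 0},
    {"x": -27,"y": 3,"z": -31,"spin": 0},
    {"x": -27,"y": 3,"z": -31,"spin": 0},
    {"x": -27,"y": 3,"z": -31,"spin": 0}
  ]
}}

```text
time: 1.25
ee_pos: [0.443, 0.1656, 0.2718]
ee_rot: [-0.59, 0.59, 0.389, -0.389]
wrist_force: [1.3, -0.1, -0.3]
grip_width: 0.0603
```

Call:
{"api": "apply_moves", "payload": {
  "rows": [
    {"x": -27,"y": 3,"z": -31,"spin": 0},
    {"x": -27,"y": 3,"z": -31,"spin": 0},
    {"x": -27,"y": 3,"z": -31,"spin": 0},
    {"x": -27,"y": 3,"z": -31,"spin": 0},
    {"x": -27,"y": 3,"z": -31,"spin": 0},
    {"x": -27,"y": 3,"z": -31,"spin": 0},
    {"x": -27,"y": 3,"z": -31,"spin": 0},
    {"x": -27,"y": 3,"z": -31,"spin": 0},
    {"x": 0,"y": 0,"z": 0,"spin": 0}
  ]
}}

```text
time: 2.15
ee_pos: [0.5862, -0.1359, 0.2468]
ee_rot: [-0.591, 0.593, 0.386, -0.388]
wrist_force: [0.2, 0.3, -0.7]
grip_width: 0.0603
```

```bash
python3 - <<'E'
from h import *
print(ctrl.get_state()['joint_pos'])
plan([-22,-200,250],np.pi/2)
E
```

```text
[ 0.22235129  0.51463005 -0.05825047  1.64901657  0.03897733  0.9788247
  1.30806109]
tcp stand mm [ -45.1 -167.   246.8] zdir deg stand 158.8 delta tool mm [-22.4  -3.1 -33.5] spin 1.2006819189504156
```

Call:
{"api": "apply_moves", "payload": {
  "rows": [
    {"x": 0,"y": 0,"z": 0,"spin": 0.134},
    {"x": 0,"y": 0,"z": 0,"spin": 0.134},
    {"x": 0,"y": 0,"z": 0,"spin": 0.134},
    {"x": 0,"y": 0,"z": 0,"spin": 0.134},
    {"x": 0,"y": 0,"z": 0,"spin": 0.134},
    {"x": 0,"y": 0,"z": 0,"spin": 0.134},
    {"x": 0,"y": 0,"z": 0,"spin": 0.134},
    {"x": 0,"y": 0,"z": 0,"spin": 0.134},
    {"x": 0,"y": 0,"z": 0,"spin": 0.13},
    {"x": 0,"y": 0,"z": 0,"spin": 0}
  ]
}}

```text
time: 3.15
ee_pos: [0.5853, -0.1284, 0.2476]
ee_rot: [0.707, -0.707, 0.013, -0.013]
wrist_force: [-1.2, 0.9, 0.8]
grip_width: 0.0598
```

```bash
python3 - <<'E'
from h import *
print(ctrl.get_state()['joint_pos'])
plan([-22,-200,250],np.pi/2)
im=ctrl.snapshot('wrist'); cv2.imwrite('pics/w1.png',im[:,:,::-1])
np.save('pics/w1.npy',ctrl.get_calibration('wrist'),allow_pickle=True)
E
```

```text
[ 0.00683753  0.52485972  0.26749907  1.65680841 -0.15985203  0.98214312
  0.2917461 ]
tcp stand mm [ -46.3 -159.5  247.6] zdir deg stand 90.3 delta tool mm [ 24.1  -2.4 -40.7] spin 0.0051576142815421555
```

View pics/w1.png

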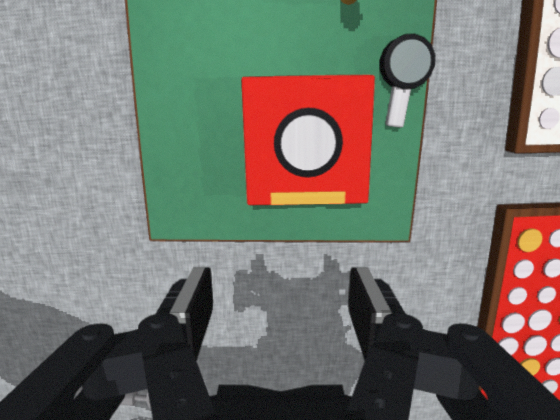

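```bash
python3 - <<'E'
from h import *
c=np.load('pics/w1.npy',allow_pickle=True).item()
k=Sinv(X0,onz(c,[(374,75),(369,205),(248,205),(243,77)],.04))*1000
print(k.round(1),k.mean(0)); print((Sinv(X0,onz(c,[(149,240),(411,241)],.008))*1000).round(1))
d=k[0]-k[3]; print(np.degrees(np.arctan2(d[1],d[0])))
# right loupe
print((Sinv(X0,onz(c,[(407,60),(397,127)],.02))*1000).round(1))
E
```

```text
[[  22.6  -62.6   40. ]
 [  26.8 -163.    40. ]
 [ -72.4 -164.    40. ]
 [ -74.5  -65.2   40. ]] [ -24.38274586 -113.72018122   40.        ]
[[-170.3 -208.9    8. ]
 [  78.5 -207.5    8. ]]
1.5539232808420282
[[  53.   -49.3   20. ]
 [  50.  -101.4   20. ]]
```

Call:
{"api": "apply_moves", "payload": {
  "rows": [
    {"x": 9,"y": 0,"z": -15,"spin": 0},
    {"x": 9,"y": 10,"z": -16,"spin": 0},
    {"x": 0,"y": 30,"z": 0,"spin": 0},
    {"x": 0,"y": 35,"z": 0,"spin": 0},
    {"x": 0,"y": 35,"z": 0,"spin": 0},
    {"x": 0,"y": 25,"z": 0,"spin": 0},
    {"x": 0,"y": 15,"z": 0,"spin": 0},
    {"x": 0,"y": 10,"z": 0,"spin": 0},
    {"x": 0,"y": 0,"z": 0,"spin": 0},
    {"x": 0,"y": 0,"z": 0,"spin": 0}
  ]
}}

```text
time: 4.2
ee_pos: [0.6029, -0.1611, 0.0887]
ee_rot: [-0.707, 0.707, -0.012, 0.013]
wrist_force: [0.0, -0.1, 0.2]
grip_width: 0.0597
```

```bash
python3 - <<'E'
from h import *
plan([-28,-190,86],np.pi/2)
im=ctrl.snapshot('wrist'); cv2.imwrite('pics/w2.png',im[:,:,::-1])
np.save('pics/w2.npy',ctrl.get_calibration('wrist'),allow_pickle=True)
E
```

```text
tcp stand mm [ -27.4 -191.4   88.7] zdir deg stand 90.4 delta tool mm [-0.6  2.7  1.4] spin 0.00661314467912355
```

View pics/w2.png

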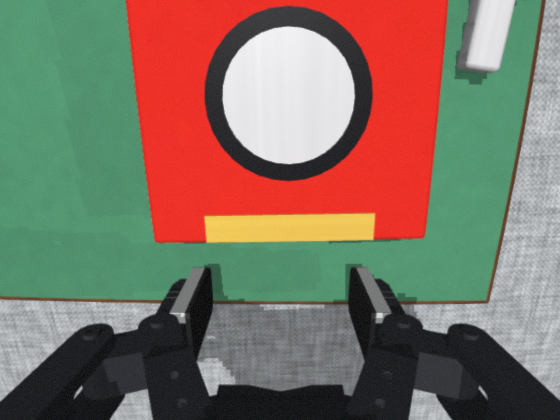

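Call:
{"api": "apply_moves", "payload": {
  "rows": [
    {"x": 0,"y": 1,"z": 6,"spin": 0},
    {"x": 0,"y": 1,"z": 6,"spin": 0},
    {"x": 0,"y": 0,"z": 5,"spin": 0},
    {"x": 0,"y": 0,"z": 5,"spin": 0},
    {"x": 0,"y": 0,"z": 5,"spin": 0},
    {"x": 0,"y": 0,"z": 5,"spin": 0},
    {"x": 0,"y": 0,"z": 5,"spin": 0},
    {"x": 0,"y": 0,"z": 5,"spin": 0},
    {"x": 0,"y": 0,"z": 5,"spin": 0},
    {"x": 0,"y": 0,"z": 0,"spin": 0}
  ]
}}

```text
time: 5.25
ee_pos: [0.6041, -0.1122, 0.0857]
ee_rot: [0.707, -0.707, 0.012, -0.012]
wrist_force: [0.4, 0.1, -0.3]
grip_width: 0.0603
```

```bash
python3 - <<'E'
from h import *
plan([-28,-190,86],np.pi/2)
im=ctrl.snapshot('wrist'); cv2.imwrite('pics/w3.png',im[:,:,::-1])
np.save('pics/w3.npy',ctrl.get_calibration('wrist'),allow_pickle=True)
E
```

```text
tcp stand mm [ -28.2 -142.6   85.7] zdir deg stand 90.4 delta tool mm [ -0.1  -0.3 -47.4] spin 0.007831755494776438
```

View pics/w3.png

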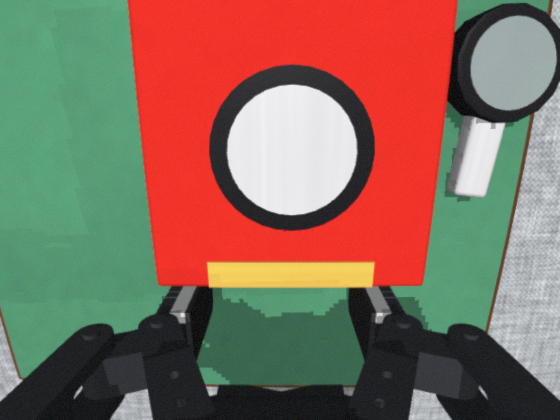

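```bash
python3 - <<'E'
from h import *
c=np.load('pics/w3.npy',allow_pickle=True).item()
print((Sinv(X0,onz(c,[(161,286),(424,285)],.04))*1000).round(1))
E
```

```text
[[ -72.2 -131.3   40. ]
 [  25.4 -130.2   40. ]]
```

Call:
{"api": "apply_moves", "payload": {
  "rows": [
    {"x": 0,"y": 0,"z": 5,"spin": 0},
    {"x": 0,"y": 0,"z": 5,"spin": 0},
    {"x": 0,"y": 0,"z": 5,"spin": 0},
    {"x": 0,"y": 0,"z": 4,"spin": 0},
    {"x": 0,"y": 0,"z": 2,"spin": 0},
    {"x": 0,"y": 0,"z": 1,"spin": 0},
    {"x": 0,"y": 0,"z": 0,"spin": 0}
  ]
}}

```text
time: 6.0
ee_pos: [0.6049, -0.0914, 0.0859]
ee_rot: [0.707, -0.707, 0.013, -0.013]
wrist_force: [-0.1, -0.7, -0.5]
grip_width: 0.0601
```

Call:
{"api": "apply_moves", "payload": {
  "rows": [
    {"x": 0,"y": 0,"z": 1,"spin": 0},
    {"x": 0,"y": 0,"z": 0,"spin": 0}
  ]
}}

```text
time: 6.2
ee_pos: [0.605, -0.0908, 0.086]
ee_rot: [-0.707, 0.707, -0.013, 0.013]
wrist_force: [-0.1, -0.3, 0.3]
grip_width: 0.0599
```

Call:
{"api": "apply_moves", "payload": {
  "rows": [
    {"x": 0,"y": 0,"z": 1,"spin": 0},
    {"x": 0,"y": 0,"z": 0,"spin": 0}
  ]
}}

```text
time: 6.4
ee_pos: [0.605, -0.0899, 0.086]
ee_rot: [-0.707, 0.707, -0.013, 0.013]
wrist_force: [0.0, -0.9, 0.7]
grip_width: 0.0597
```

Call:
{"api": "apply_moves", "payload": {
  "rows": [
    {"x": 0,"y": 0,"z": 1,"spin": 0},
    {"x": 0,"y": 0,"z": 0,"spin": 0}
  ]
}}

```text
time: 6.6
ee_pos: [0.605, -0.0888, 0.086]
ee_rot: [-0.707, 0.707, -0.013, 0.013]
wrist_force: [0.3, -1.0, 1.0]
grip_width: 0.0599
```

Call:
{"api": "apply_moves", "payload": {
  "rows": [
    {"x": 0,"y": 0,"z": 1,"spin": 0},
    {"x": 0,"y": 0,"z": 0,"spin": 0}
  ]
}}

```text
time: 6.8
ee_pos: [0.6049, -0.0886, 0.086]
ee_rot: [-0.707, 0.707, -0.013, 0.013]
wrist_force: [-0.3, -5.3, 0.9]
grip_width: 0.0599
```

Call:
{"api": "apply_moves", "payload": {
  "rows": [
    {"x": 0,"y": 0,"z": 1,"spin": 0},
    {"x": 0,"y": 0,"z": 0,"spin": 0}
  ]
}}

```text
time: 7.0
ee_pos: [0.6048, -0.0885, 0.086]
ee_rot: [-0.706, 0.708, -0.013, 0.013]
wrist_force: [-0.8, -7.2, 0.2]
grip_width: 0.0598
```

Call:
{"api": "apply_moves", "payload": {
  "rows": [
    {"x": -5.5,"y": 0,"z": 1.9,"spin": 0.05},
    {"x": -5.5,"y": 0,"z": 1.9,"spin": 0.05},
    {"x": -5.5,"y": 0,"z": 1.9,"spin": 0.05},
    {"x": -5.5,"y": 0,"z": 1.9,"spin": 0.05}
  ]
}}

```text
time: 7.4
ee_pos: [0.5837, -0.0785, 0.086]
ee_rot: [-0.701, 0.703, -0.085, 0.085]
wrist_force: [-0.7, -6.9, 0.2]
grip_width: 0.0601
```

```bash
python3 - <<'E'
from h import *
plan([-28,-190,86],np.pi/2)
im=ctrl.snapshot('wrist'); cv2.imwrite('pics/w4.png',im[:,:,::-1])
np.save('pics/w4.npy',ctrl.get_calibration('wrist'),allow_pickle=True)
E
```

```text
tcp stand mm [ -50.1 -109.7   86. ] zdir deg stand 78.7 delta tool mm [ 37.4   0.1 -74.4] spin -0.19777837297741963
```

View pics/w4.png

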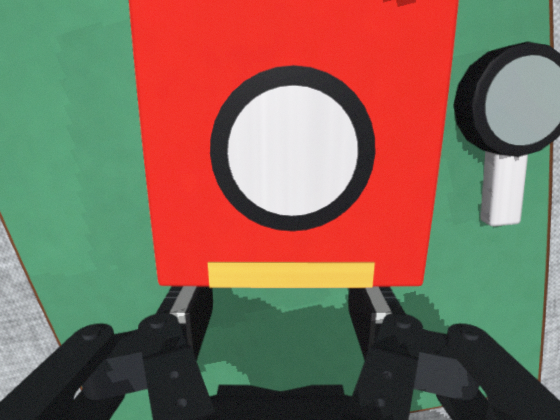

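Call:
{"api": "apply_moves", "payload": {
  "rows": [
    {"x": -5.5,"y": 0,"z": 1.8,"spin": 0.05},
    {"x": -5.5,"y": 0,"z": 1.8,"spin": 0.05},
    {"x": -5.5,"y": 0,"z": 1.8,"spin": 0.05},
    {"x": -5.5,"y": 0,"z": 1.8,"spin": 0.05},
    {"x": -5.5,"y": 0,"z": 1.8,"spin": 0.05},
    {"x": -5.5,"y": 0,"z": 1.7,"spin": 0.05}
  ]
}}

```text
time: 8.05
ee_pos: [0.5564, -0.0568, 0.086]
ee_rot: [-0.681, 0.682, -0.189, 0.189]
wrist_force: [-2.0, -6.9, 1.9]
grip_width: 0.0597
```

```bash
cat > see.py <<'E'
from h import *
import sys
n=sys.argv[1]
p,M=tool(); f=np.array(ctrl.get_state()['wrist_force']); print('force tool axes',(M.T@f).round(1)); plan([0,0,86],0)
im=ctrl.snapshot('wrist'); cv2.imwrite(f'pics/{n}.png',im[:,:,::-1]); np.save(f'pics/{n}.npy',ctrl.get_calibration('wrist'),allow_pickle=True)
E
python3 see.py w5
```

```text
force tool axes [ 1.8 -1.9 -7. ]
tcp stand mm [-78.3 -89.2  86. ] zdir deg stand 61.5 delta tool mm [ 26.2  -0.2 115.8] spin 1.0727958515510023
```

View pics/w5.png

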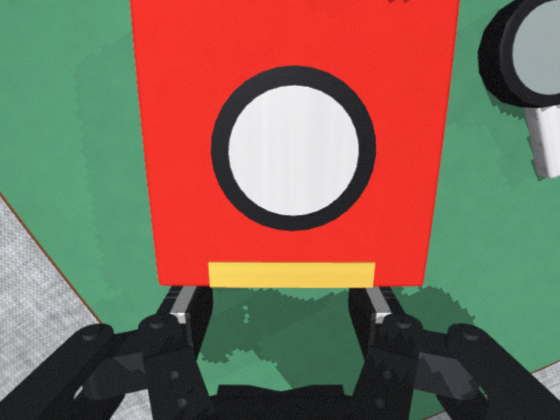

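Call:
{"api": "apply_moves", "payload": {
  "rows": [
    {"x": -5.5,"y": 0,"z": 1.7,"spin": 0.05},
    {"x": -5.5,"y": 0,"z": 1.7,"spin": 0.05},
    {"x": -5.5,"y": 0,"z": 1.7,"spin": 0.05},
    {"x": -5.5,"y": 0,"z": 1.7,"spin": 0.05},
    {"x": -5.5,"y": 0,"z": 1.6,"spin": 0.05},
    {"x": -5.5,"y": 0,"z": 1.6,"spin": 0.05}
  ]
}}

```text
time: 8.7
ee_pos: [0.5363, -0.0284, 0.086]
ee_rot: [-0.645, 0.646, -0.288, 0.288]
wrist_force: [-3.0, -6.2, 2.9]
grip_width: 0.06
```

```bash
python3 see.py w6
```

```text
force tool axes [ 2.6 -2.9 -6.3]
tcp stand mm [-99.5 -61.7  86. ] zdir deg stand 44.3 delta tool mm [ 2.530e+01 -1.000e-01  1.144e+02] spin 0.7728705052849958
```

Call:
{"api": "apply_moves", "payload": {
  "rows": [
    {"x": -5.5,"y": 0,"z": 1.6,"spin": 0.05},
    {"x": -5.5,"y": 0,"z": 1.6,"spin": 0.05},
    {"x": -5.5,"y": 0,"z": 1.6,"spin": 0.05},
    {"x": -5.5,"y": 0,"z": 1.6,"spin": 0.05},
    {"x": -5.5,"y": 0,"z": 1.5,"spin": 0.05},
    {"x": -5.5,"y": 0,"z": 1.5,"spin": 0.05}
  ]
}}

```text
time: 9.35
ee_pos: [0.5248, 0.0047, 0.0858]
ee_rot: [-0.595, 0.596, -0.382, 0.381]
wrist_force: [-4.0, -4.4, 3.0]
grip_width: 0.0601
```

```bash
python3 see.py w7
```

```text
force tool axes [ 2.4 -3.  -5.5]
tcp stand mm [-112.5  -29.1   85.8] zdir deg stand 27.1 delta tool mm [ 25.4  -0.4 113.4] spin 0.4736171840678738
```

View pics/w7.png

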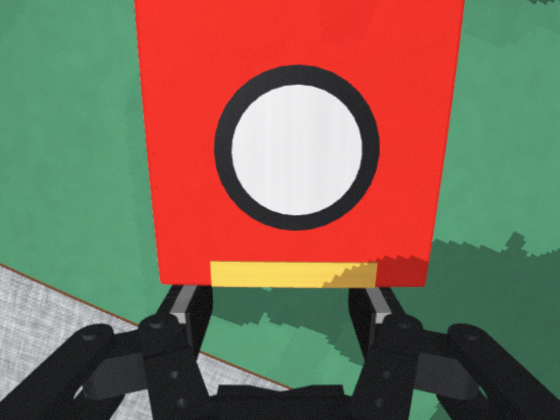

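Call:
{"api": "apply_moves", "payload": {
  "rows": [
    {"x": -5.5,"y": 0,"z": 1.7,"spin": 0.05},
    {"x": -5.5,"y": 0,"z": 1.6,"spin": 0.05},
    {"x": -5.5,"y": 0,"z": 1.6,"spin": 0.05},
    {"x": -5.5,"y": 0,"z": 1.6,"spin": 0.05},
    {"x": -5.5,"y": 0,"z": 1.5,"spin": 0.05}
  ]
}}

```text
time: 9.9
ee_pos: [0.5228, 0.0337, 0.0856]
ee_rot: [-0.543, 0.544, -0.454, 0.452]
wrist_force: [-4.9, -3.9, 1.9]
grip_width: 0.06
```

```bash
python3 see.py w8
```

```text
force tool axes [ 3.  -1.9 -5.5]
tcp stand mm [-115.7   -0.2   85.6] zdir deg stand 12.8 delta tool mm [ 25.5  -0.8 112.9] spin 0.22402319870359833
```

View pics/w8.png

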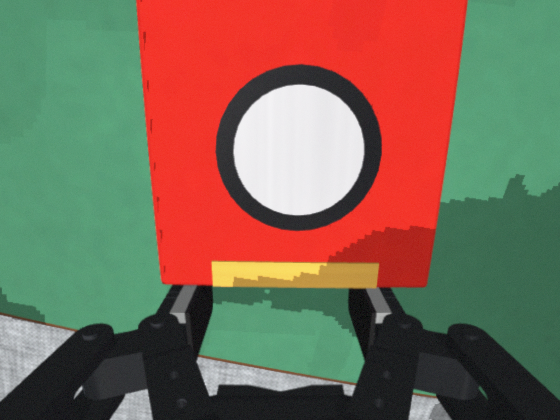

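Call:
{"api": "apply_moves", "payload": {
  "rows": [
    {"x": -5.5,"y": 0,"z": 1.6,"spin": 0.05},
    {"x": -5.5,"y": 0,"z": 1.5,"spin": 0.05},
    {"x": -5.5,"y": 0,"z": 1.5,"spin": 0.05},
    {"x": -5.5,"y": 0,"z": 1.5,"spin": 0.05},
    {"x": -2.5,"y": 0,"z": 0.6,"spin": 0.02}
  ]
}}

```text
time: 10.45
ee_pos: [0.5268, 0.0597, 0.0852]
ee_rot: [0.49, -0.492, 0.51, -0.508]
wrist_force: [-5.5, -2.8, 0.9]
grip_width: 0.0598
```

```bash
python3 see.py w9; python3 - <<'E'
from h import *
cv2.imwrite('pics/top9.png',cv2.resize(ctrl.snapshot('top')[140:250,185:350,::-1],None,fx=4.8,fy=4.8,interpolation=cv2.INTER_CUBIC))
E
```

```text
force tool axes [ 3.  -0.9 -5.4]
tcp stand mm [-112.8   25.9   85.2] zdir deg stand 0.3 delta tool mm [ 26.6  -1.3 112.7] spin 0.005759056774517823
```

View pics/w9.png

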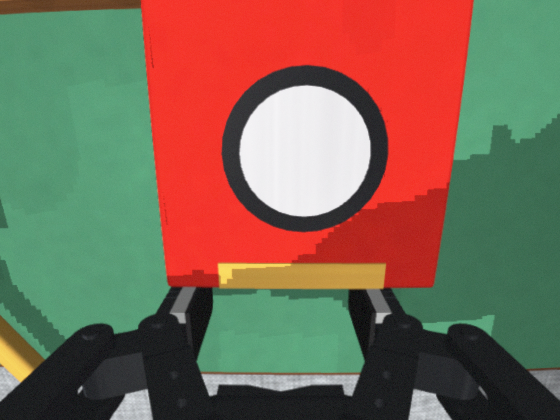

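View pics/top9.png

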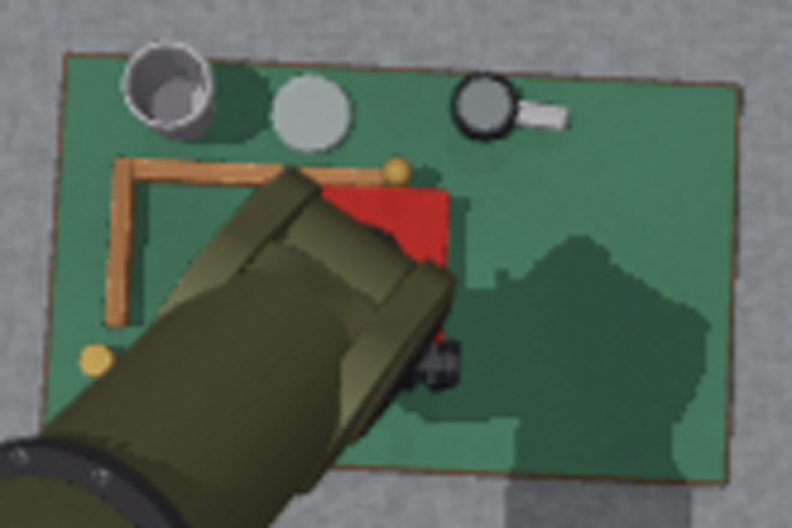

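Call:
{"api": "apply_moves", "payload": {
  "rows": [
    {"x": 0,"y": 0,"z": -5,"spin": 0},
    {"x": 0,"y": 0,"z": -10,"spin": 0},
    {"x": 0,"y": 0,"z": -10,"spin": 0},
    {"x": 10,"y": -30,"z": 0,"spin": 0},
    {"x": 40,"y": -35,"z": 0,"spin": 0},
    {"x": 40,"y": 0,"z": 20,"spin": 0},
    {"x": 10,"y": 0,"z": 30,"spin": 0},
    {"x": 0,"y": 0,"z": 30,"spin": -0.14},
    {"x": 0,"y": 0,"z": 0,"spin": -0.14},
    {"x": 0,"y": 0,"z": 0,"spin": -0.14}
  ],
  "claw": 60
}}

```text
time: 11.55
ee_pos: [0.5804, -0.0406, 0.1485]
ee_rot: [0.588, -0.587, 0.393, -0.393]
wrist_force: [-0.9, 0.5, 0.3]
grip_width: 0.0601
```

Call:
{"api": "apply_moves", "payload": {
  "rows": [
    {"x": 0,"y": 0,"z": 0,"spin": -0.14},
    {"x": 0,"y": 0,"z": 0,"spin": -0.14},
    {"x": 0,"y": 0,"z": 0,"spin": -0.14},
    {"x": 0,"y": 0,"z": 0,"spin": -0.14},
    {"x": 0,"y": 0,"z": 0,"spin": -0.14},
    {"x": 0,"y": 0,"z": 0,"spin": -0.14},
    {"x": 0,"y": 0,"z": 0,"spin": -0.14},
    {"x": 0,"y": 0,"z": 0,"spin": -0.14},
    {"x": 0,"y": 0,"z": 0,"spin": -0.05},
    {"x": 0,"y": 0,"z": 0,"spin": 0}
  ],
  "claw": 30
}}

```text
time: 12.55
ee_pos: [0.5797, -0.0405, 0.1489]
ee_rot: [0.707, -0.707, 0.005, -0.005]
wrist_force: [-0.8, -0.3, -0.3]
grip_width: 0.0305
```

```bash
sed -i 's/plan(\[0,0,86\],0)/plan([-58,-60,90],np.pi\/2)/' see.py; python3 see.py w10
```

```text
force tool axes [-0.8  0.3 -0.3]
tcp stand mm [-55.7 -72.  148.9] zdir deg stand 91.6 delta tool mm [-2. 59. 12.] spin 0.02711335344783361
```

View pics/w10.png

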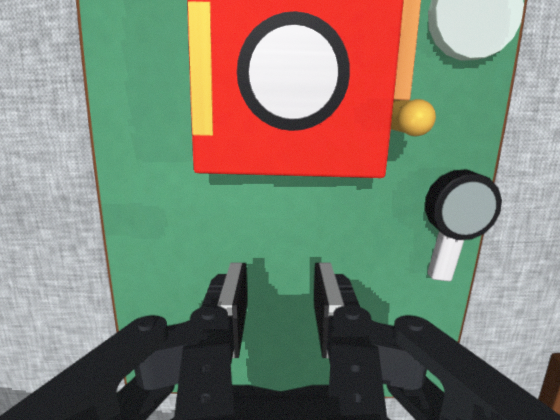

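```bash
python3 - <<'E'
from h import *
c=np.load('pics/w10.npy',allow_pickle=True).item()
k=(Sinv(X0,onz(c,[(195,172),(385,178)],.04))*1000);print(k.round(1)); d=k[1]-k[0];print(np.degrees(np.arctan2(d[1],d[0])))
print((Sinv(X0,onz(c,[(417,118)],.054))*1000).round(1), (Sinv(X0,onz(c,[(406,0),(400,97)],.028))*1000).round(1))
E
```

```text
[[-100.   -30.7   40. ]
 [  -1.9  -31.3   40. ]]
-0.39987101855404256
[[ 5.6 -0.2 54. ]] [[ 3.2 55.1 28. ]
 [ 5.1  9.2 28. ]]
```

Call:
{"api": "apply_moves", "payload": {
  "rows": [
    {"x": -2,"y": 25,"z": 0,"spin": 0.027},
    {"x": 0,"y": 24,"z": 0,"spin": 0},
    {"x": 0,"y": 10,"z": 5,"spin": 0},
    {"x": 0,"y": 0,"z": 10,"spin": 0},
    {"x": 0,"y": 0,"z": 8,"spin": 0},
    {"x": 0,"y": 0,"z": 5,"spin": 0},
    {"x": 0,"y": 0,"z": 5,"spin": 0},
    {"x": 0,"y": 0,"z": 5,"spin": 0},
    {"x": 0,"y": 0,"z": 5,"spin": 0},
    {"x": 0,"y": 0,"z": 5,"spin": 0}
  ]
}}

```text
time: 13.6
ee_pos: [0.5806, 0.0073, 0.0901]
ee_rot: [-0.707, 0.707, -0.015, 0.016]
wrist_force: [0.0, -2.4, 1.1]
grip_width: 0.0299
```

```bash
python3 see.py w11
```

```text
force tool axes [ 0.1 -1.1 -2.4]
tcp stand mm [-56.8 -24.2  90.1] zdir deg stand 89.9 delta tool mm [ -1.2   0.2 -35.8] spin -0.001008782751468651
```

View pics/w11.png

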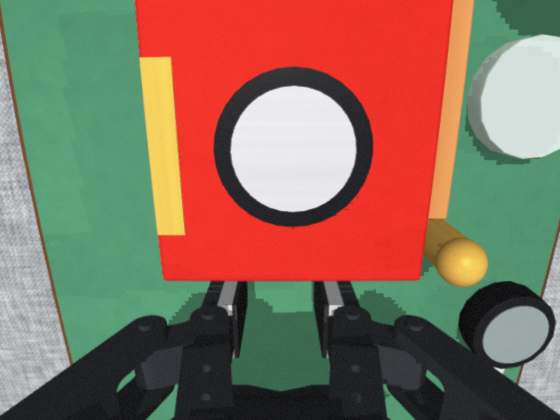

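Call:
{"api": "apply_moves", "payload": {
  "rows": [
    {"x": 0,"y": 0,"z": 5,"spin": 0},
    {"x": 0,"y": 0,"z": 5,"spin": 0},
    {"x": 0,"y": 0,"z": 5,"spin": 0},
    {"x": 0,"y": 0,"z": 5,"spin": 0}
  ]
}}

```text
time: 14.05
ee_pos: [0.5813, 0.0277, 0.0898]
ee_rot: [-0.707, 0.707, -0.015, 0.015]
wrist_force: [0.2, -2.4, 2.0]
grip_width: 0.0298
```

Call:
{"api": "apply_moves", "payload": {
  "rows": [
    {"x": 0,"y": 0,"z": 5,"spin": 0},
    {"x": 0,"y": 0,"z": 5,"spin": 0},
    {"x": 0,"y": 0,"z": 5,"spin": 0},
    {"x": 0,"y": 0,"z": 5,"spin": 0}
  ]
}}

```text
time: 14.45
ee_pos: [0.5821, 0.0477, 0.0898]
ee_rot: [0.707, -0.707, 0.015, -0.015]
wrist_force: [-0.7, -1.8, 1.4]
grip_width: 0.0301
```

```bash
python3 see.py w12
```

```text
force tool axes [-0.6 -1.4 -1.8]
tcp stand mm [-57.   16.3  89.8] zdir deg stand 90.0 delta tool mm [ -0.9  -0.2 -76.3] spin -0.0005037384228776531
```

View pics/w12.png

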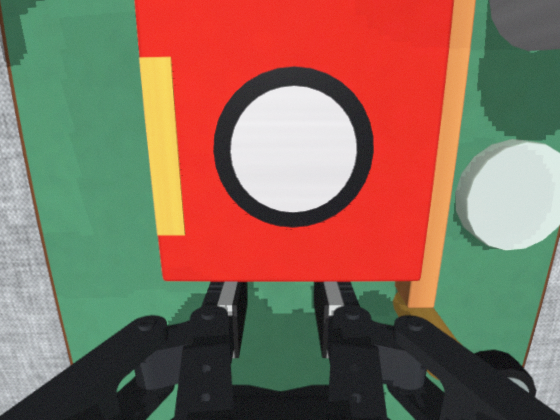

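Call:
{"api": "apply_moves", "payload": {
  "rows": [
    {"x": 0,"y": 0,"z": 5,"spin": 0},
    {"x": 0,"y": 0,"z": 5,"spin": 0},
    {"x": 0,"y": 0,"z": 5,"spin": 0},
    {"x": 0,"y": 0,"z": 5,"spin": 0},
    {"x": 0,"y": 0,"z": 4,"spin": 0},
    {"x": 0,"y": 0,"z": 2,"spin": 0},
    {"x": 0,"y": 0,"z": 2,"spin": 0}
  ]
}}

```text
time: 15.2
ee_pos: [0.5833, 0.0755, 0.0897]
ee_rot: [-0.707, 0.707, -0.015, 0.015]
wrist_force: [-0.2, -1.2, -1.1]
grip_width: 0.03
```

Call:
{"api": "apply_moves", "payload": {
  "rows": [
    {"x": 0,"y": 0,"z": 2,"spin": 0},
    {"x": 0,"y": 0,"z": 1,"spin": 0}
  ]
}}

```text
time: 15.4
ee_pos: [0.5834, 0.0784, 0.0897]
ee_rot: [0.707, -0.707, 0.015, -0.015]
wrist_force: [0.0, -1.2, -0.8]
grip_width: 0.0299
```

Call:
{"api": "apply_moves", "payload": {
  "rows": [
    {"x": 0,"y": 0,"z": 1,"spin": 0},
    {"x": 0,"y": 0,"z": 0,"spin": 0}
  ]
}}

```text
time: 15.6
ee_pos: [0.5835, 0.0795, 0.0898]
ee_rot: [0.707, -0.707, 0.015, -0.015]
wrist_force: [-0.3, 0.0, 0.2]
grip_width: 0.03
```

Call:
{"api": "apply_moves", "payload": {
  "rows": [
    {"x": 0,"y": 0,"z": 1,"spin": 0},
    {"x": 0,"y": 0,"z": 0,"spin": 0}
  ]
}}

```text
time: 15.8
ee_pos: [0.5836, 0.0803, 0.0898]
ee_rot: [0.707, -0.707, 0.015, -0.015]
wrist_force: [0.3, -0.3, -1.0]
grip_width: 0.0301
```

Call:
{"api": "apply_moves", "payload": {
  "rows": [
    {"x": 0,"y": 0,"z": 1,"spin": 0},
    {"x": 0,"y": 0,"z": 0,"spin": 0}
  ]
}}

```text
time: 16.0
ee_pos: [0.5836, 0.0805, 0.0898]
ee_rot: [-0.707, 0.707, -0.015, 0.015]
wrist_force: [0.5, -4.2, -0.1]
grip_width: 0.0299
```

Call:
{"api": "apply_moves", "payload": {
  "rows": [
    {"x": 0,"y": 0,"z": 1,"spin": 0},
    {"x": 0,"y": 0,"z": 0,"spin": 0}
  ]
}}

```text
time: 16.2
ee_pos: [0.5836, 0.0806, 0.0898]
ee_rot: [-0.706, 0.708, -0.016, 0.016]
wrist_force: [0.0, -5.8, -1.5]
grip_width: 0.0298
```

Call:
{"api": "apply_moves", "payload": {
  "rows": [
    {"x": 0,"y": 0,"z": 1,"spin": 0},
    {"x": 0,"y": 0,"z": 0,"spin": 0}
  ]
}}

```text
time: 16.4
ee_pos: [0.5836, 0.0807, 0.0899]
ee_rot: [-0.706, 0.708, -0.016, 0.016]
wrist_force: [0.2, -8.5, 0.5]
grip_width: 0.03
```

```bash
python3 see.py w13
```

```text
force tool axes [ 0.6 -0.4 -8.5]
tcp stand mm [-56.9  49.4  89.9] zdir deg stand 89.9 delta tool mm [  -0.8    0.2 -109.4] spin -0.0022952195366428008
```

View pics/w13.png

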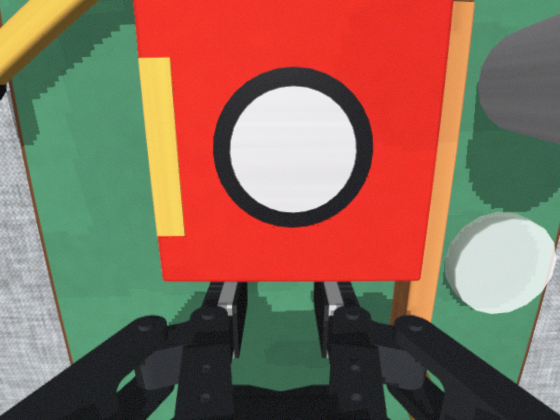

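Call:
{"api": "apply_moves", "payload": {
  "rows": [
    {"x": 0,"y": 0,"z": -5,"spin": 0},
    {"x": 0,"y": 0,"z": -10,"spin": 0},
    {"x": 0,"y": -30,"z": 0,"spin": 0},
    {"x": 0,"y": -30,"z": 0,"spin": 0},
    {"x": -35,"y": 0,"z": 30,"spin": 0},
    {"x": -36,"y": 0,"z": 30,"spin": 0},
    {"x": 0,"y": 0,"z": 0,"spin": 0.14},
    {"x": 0,"y": 0,"z": 0,"spin": 0.14},
    {"x": 0,"y": 0,"z": 0,"spin": 0.14},
    {"x": 0,"y": 0,"z": 0,"spin": 0.14}
  ]
}}

```text
time: 17.45
ee_pos: [0.5147, 0.1315, 0.15]
ee_rot: [0.675, -0.674, 0.212, -0.212]
wrist_force: [0.1, -0.1, -0.1]
grip_width: 0.0298
```

Call:
{"api": "apply_moves", "payload": {
  "rows": [
    {"x": 0,"y": 0,"z": 0,"spin": 0.14},
    {"x": 0,"y": 0,"z": 0,"spin": 0.14},
    {"x": 0,"y": 0,"z": 0,"spin": 0.14},
    {"x": 0,"y": 0,"z": 0,"spin": 0.14},
    {"x": 0,"y": 0,"z": 0,"spin": 0.14},
    {"x": 0,"y": 0,"z": 0,"spin": 0.14},
    {"x": 0,"y": 0,"z": 0,"spin": 0.14},
    {"x": 0,"y": 0,"z": 0,"spin": 0.03},
    {"x": 0,"y": 0,"z": 0,"spin": 0}
  ]
}}

```text
time: 18.35
ee_pos: [0.5147, 0.1313, 0.1497]
ee_rot: [0.49, -0.49, 0.51, -0.51]
wrist_force: [0.3, -0.7, 0.4]
grip_width: 0.0299
```

```bash
sed -i 's/plan(.*$/plan([-130,92,90],0)/' see.py; python3 - <<'E'
s=open('see.py').read();print(s)
E
python3 see.py w14
```

```text
from h import *
import sys
n=sys.argv[1]
p,M=tool(); f=np.array(ctrl.get_state()['wrist_force']); print('force tool axes',(M.T@f).round(1)); plan([-130,92,90],0)
im=ctrl.snapshot('wrist'); cv2.imwrite(f'pics/{n}.png',im[:,:,::-1]); np.save(f'pics/{n}.npy',ctrl.get_calibration('wrist'),allow_pickle=True)

force tool axes [ 0.7 -0.4  0.4]
tcp stand mm [-128.    97.   149.7] zdir deg stand 0.2 delta tool mm [ 5.  59.7 -2.1] spin 0.0028577609544022664
```

View pics/w14.png

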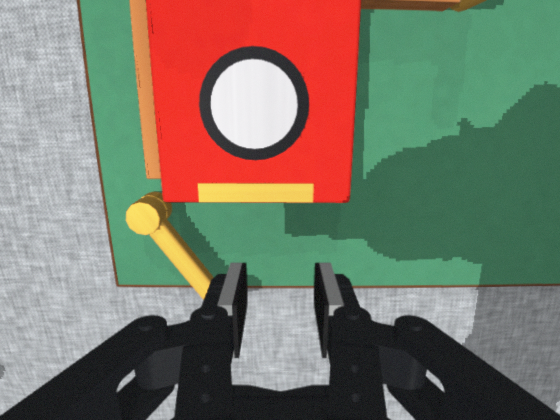

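Call:
{"api": "apply_moves", "payload": {
  "rows": [
    {"x": 9,"y": 20,"z": 0,"spin": 0},
    {"x": 0,"y": 25,"z": 0,"spin": 0},
    {"x": 0,"y": 14,"z": 0,"spin": 0},
    {"x": 0,"y": 0,"z": 6,"spin": 0},
    {"x": 0,"y": 0,"z": 5,"spin": 0},
    {"x": 0,"y": 0,"z": 3,"spin": 0},
    {"x": 0,"y": 0,"z": 1,"spin": 0},
    {"x": 0,"y": 0,"z": 0,"spin": 0}
  ]
}}

```text
time: 19.2
ee_pos: [0.5293, 0.1216, 0.0913]
ee_rot: [0.49, -0.489, 0.51, -0.51]
wrist_force: [-2.3, 0.2, 1.9]
grip_width: 0.0298
```

Call:
{"api": "apply_moves", "payload": {
  "rows": [
    {"x": 0,"y": 0,"z": 1,"spin": 0},
    {"x": 0,"y": 0,"z": 0,"spin": 0}
  ]
}}

```text
time: 19.4
ee_pos: [0.5294, 0.1217, 0.0909]
ee_rot: [0.489, -0.49, 0.511, -0.51]
wrist_force: [-5.5, 0.7, 3.8]
grip_width: 0.0299
```

Call:
{"api": "apply_moves", "payload": {
  "rows": [
    {"x": 0,"y": 0,"z": 1,"spin": 0},
    {"x": 0,"y": 0,"z": 0,"spin": 0}
  ]
}}

```text
time: 19.6
ee_pos: [0.5295, 0.1217, 0.0907]
ee_rot: [0.489, -0.49, 0.511, -0.509]
wrist_force: [-7.2, 0.6, 4.5]
grip_width: 0.03
```

Call:
{"api": "apply_moves", "payload": {
  "rows": [
    {"x": 0,"y": 0,"z": 1,"spin": 0},
    {"x": 0,"y": 0,"z": 0,"spin": 0}
  ]
}}

```text
time: 19.8
ee_pos: [0.5297, 0.1217, 0.0906]
ee_rot: [0.488, -0.491, 0.512, -0.509]
wrist_force: [-11.3, 0.5, 6.8]
grip_width: 0.0301
```

```bash
python3 see.py w15
```

```text
force tool axes [ -0.   -6.8 -11.3]
tcp stand mm [-112.6   88.    90.6] zdir deg stand 0.0 delta tool mm [ -4.    0.7 -17.4] spin 0.000575412178978052
```

View pics/w15.png

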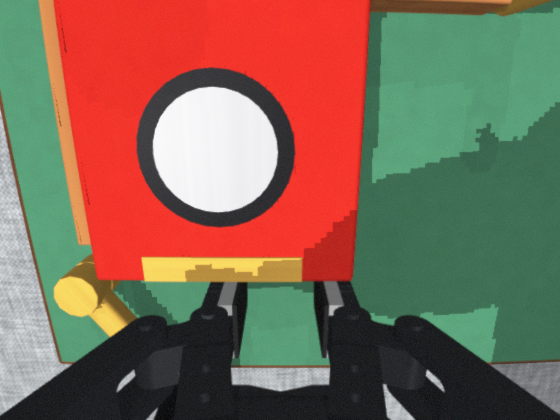

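Call:
{"api": "apply_moves", "payload": {
  "rows": [
    {"x": 0,"y": 0,"z": -5,"spin": 0},
    {"x": 0,"y": 0,"z": -10,"spin": 0},
    {"x": 0,"y": -25,"z": 0,"spin": 0},
    {"x": 0,"y": -35,"z": 0,"spin": 0},
    {"x": 0,"y": 0,"z": -30,"spin": 0},
    {"x": 0,"y": 0,"z": -35,"spin": 0},
    {"x": -25,"y": 0,"z": 0,"spin": 0},
    {"x": -25,"y": 0,"z": 0,"spin": 0},
    {"x": 0,"y": 0,"z": 0,"spin": 0}
  ],
  "claw": 30
}}

```text
time: 20.75
ee_pos: [0.4543, 0.1784, 0.1507]
ee_rot: [0.491, -0.49, 0.509, -0.509]
wrist_force: [-0.3, -0.3, 0.0]
grip_width: 0.0302
```

```bash
sed -i 's/plan(\[.*$/plan([-190,153,150],-.7)/' see.py; sed -i 's/^p,M=tool.*$/p,M=tool(); f=np.array(ctrl.get_state()["wrist_force"]); print("force tool",(M.T@f).round(1),"q",np.round(ctrl.get_state()["joint_pos"],2)); plan([-190,153,150],-.7)/' see.py; python3 see.py w16;  python3 - <<'E'
from h import *
cv2.imwrite('pics/top16.png',cv2.resize(ctrl.snapshot('top')[140:250,185:350,::-1],None,fx=4.8,fy=4.8,interpolation=cv2.INTER_CUBIC))
E
```

```text
force tool [ 0.3 -0.  -0.3] q [-0.94  0.63  0.81  2.06 -0.69  0.74 -1.3 ]
tcp stand mm [-190.3  141.5  150.7] zdir deg stand 0.3 delta tool mm [-11.5   0.7   0.4] spin 0.7053114662319304
```

View pics/w16.png

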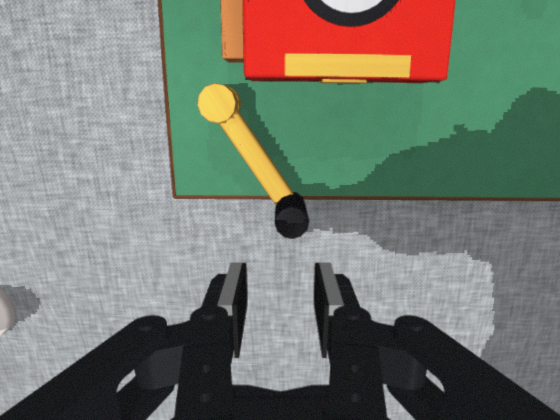

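View pics/top16.png

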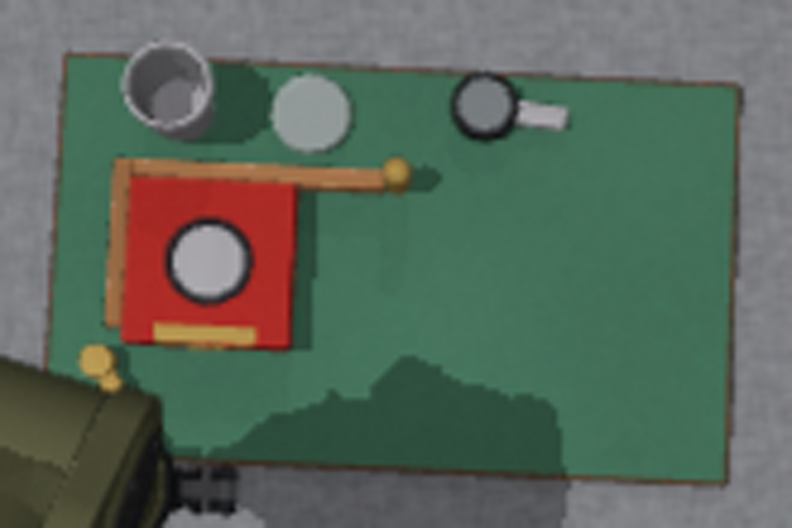

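```bash
python3 - <<'E'
from h import *
c=np.load('pics/w16.npy',allow_pickle=True).item()
print((Sinv(X0,onz(c,[(292,221)],.052))*1000).round(1),(Sinv(X0,onz(c,[(217,103)],.03))*1000).round(1))
k=(Sinv(X0,onz(c,[(246,79),(447,80)],.04))*1000);print(k.round(1))
E
```

```text
[[-170.4  133.6   52. ]] [[-113.4  172.6   30. ]]
[[-102.1  156.4   40. ]
 [-101.5   58.3   40. ]]
```

Call:
{"api": "apply_moves", "payload": {
  "rows": [
    {"x": -10.5,"y": 0,"z": 0,"spin": 0.14},
    {"x": 0,"y": 0,"z": 0,"spin": 0.14},
    {"x": 0,"y": 0,"z": 0,"spin": 0.14},
    {"x": 0,"y": 0,"z": 0,"spin": 0.14},
    {"x": 0,"y": 0,"z": 0,"spin": 0.14},
    {"x": 0,"y": 15,"z": 0,"spin": 0},
    {"x": 0,"y": 20,"z": 0,"spin": 0},
    {"x": 0,"y": 10,"z": 0,"spin": 0},
    {"x": 0,"y": 0,"z": 0,"spin": 0}
  ],
  "claw": 0
}}

```text
time: 21.75
ee_pos: [0.4545, 0.1843, 0.105]
ee_rot: [-0.283, 0.285, -0.647, 0.648]
wrist_force: [0.7, 0.2, 0.8]
grip_width: -0.0001
```

```bash
python3 see.py w17
```

```text
force tool [-0.7 -0.8  0.4] q [-1.    0.78  0.93  2.09 -0.94  0.77 -1.77]
tcp stand mm [-190.4  147.4  105. ] zdir deg stand -40.2 delta tool mm [ -4.4 -45.   -3.4] spin -0.001197472665625643
```

View pics/w17.png

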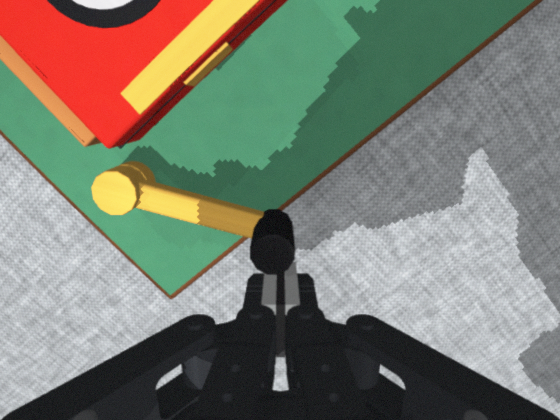

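```bash
python3 - <<'E'
from h import *
p,M=tool(); cur=Sinv(X0,p)[0,:2]*1000; phi=np.arctan2(M[1,2],M[0,2])-X0[2]
A=list(np.linspace(.947,0,20))
for i,a in enumerate([A[0]]+A):
    k=np.array([-112,175])+70*np.array([-np.sin(a),-np.cos(a)]); f=-a*.74
    t=k-20*np.array([np.cos(f),np.sin(f)])
    d=t-cur; z=np.array([np.cos(phi),np.sin(phi)]); x=np.array([np.sin(phi),-np.cos(phi)])
    print(i,round(a,2),'x %.1f z %.1f spin %.3f'%(d@x,d@z,phi-f)); cur=t;phi=f
E
```

```text
0 0.95 x -3.4 z 4.8 spin -0.000
1 0.95 x 0.0 z 0.0 spin 0.000
2 0.9 x 1.5 z 3.4 spin -0.037
3 0.85 x 1.5 z 3.4 spin -0.037
4 0.8 x 1.4 z 3.4 spin -0.037
5 0.75 x 1.4 z 3.4 spin -0.037
6 0.7 x 1.3 z 3.5 spin -0.037
7 0.65 x 1.3 z 3.5 spin -0.037
8 0.6 x 1.2 z 3.5 spin -0.037
9 0.55 x 1.2 z 3.5 spin -0.037
10 0.5 x 1.1 z 3.5 spin -0.037
11 0.45 x 1.1 z 3.5 spin -0.037
12 0.4 x 1.1 z 3.5 spin -0.037
13 0.35 x 1.0 z 3.5 spin -0.037
14 0.3 x 1.0 z 3.5 spin -0.037
15 0.25 x 0.9 z 3.5 spin -0.037
16 0.2 x 0.9 z 3.5 spin -0.037
17 0.15 x 0.8 z 3.5 spin -0.037
18 0.1 x 0.8 z 3.5 spin -0.037
19 0.05 x 0.7 z 3.5 spin -0.037
20 0.0 x 0.7 z 3.5 spin -0.037
```

Call:
{"api": "apply_moves", "payload": {
  "rows": [
    {"x": -3,"y": 0,"z": 5,"spin": 0},
    {"x": 1.5,"y": 0,"z": 3.4,"spin": -0.037},
    {"x": 1.5,"y": 0,"z": 3.4,"spin": -0.037},
    {"x": 1.4,"y": 0,"z": 3.4,"spin": -0.037},
    {"x": 1.4,"y": 0,"z": 3.4,"spin": -0.037},
    {"x": 1.3,"y": 0,"z": 3.5,"spin": -0.037},
    {"x": 1.3,"y": 0,"z": 3.5,"spin": -0.037},
    {"x": 1.2,"y": 0,"z": 3.5,"spin": -0.037},
    {"x": 1.2,"y": 0,"z": 3.5,"spin": -0.037}
  ]
}}

```text
time: 22.7
ee_pos: [0.4776, 0.1593, 0.1066]
ee_rot: [-0.378, 0.377, -0.598, 0.598]
wrist_force: [-0.7, 0.4, -0.5]
grip_width: -0.0003
```

```bash
python3 see.py w18
```

```text
force tool [-0.1  0.5 -0.8] q [-0.89  0.75  0.84  2.06 -0.86  0.73 -1.5 ]
tcp stand mm [-166.2  123.3  106.6] zdir deg stand -23.0 delta tool mm [-18.  -43.4 -33.5] spin 0.2977110567461647
```

View pics/w18.png

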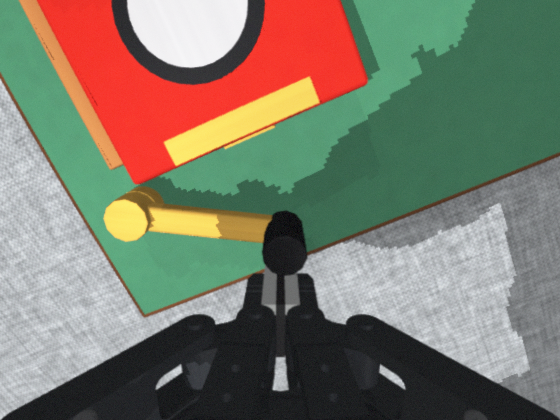

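Knob at (285,245), pushed squarely by the closed fingertips; continue along the arc.

Call:
{"api": "apply_moves", "payload": {
  "rows": [
    {"x": 1.3,"y": 0,"z": 3.5,"spin": -0.037},
    {"x": 1.2,"y": 0,"z": 3.5,"spin": -0.037},
    {"x": 1.2,"y": 0,"z": 3.5,"spin": -0.037},
    {"x": 1.1,"y": 0,"z": 3.5,"spin": -0.037},
    {"x": 1.1,"y": 0,"z": 3.5,"spin": -0.037},
    {"x": 1,"y": 0,"z": 3.5,"spin": -0.037},
    {"x": 1,"y": 0,"z": 3.5,"spin": -0.037},
    {"x": 0.9,"y": 0,"z": 3.5,"spin": -0.037}
  ]
}}

```text
time: 23.55
ee_pos: [0.5011, 0.1424, 0.1063]
ee_rot: [-0.462, 0.461, -0.536, 0.536]
wrist_force: [-0.9, -0.0, 1.7]
grip_width: 0.0003
```

```bash
python3 see.py w19
```

```text
force tool [ 0.2 -1.7 -0.9] q [-0.79  0.73  0.76  2.01 -0.78  0.71 -1.25]
tcp stand mm [-142.   107.5  106.3] zdir deg stand -6.1 delta tool mm [-40.2 -43.8 -52.5] spin 0.5941404858218116
```

View pics/w19.png

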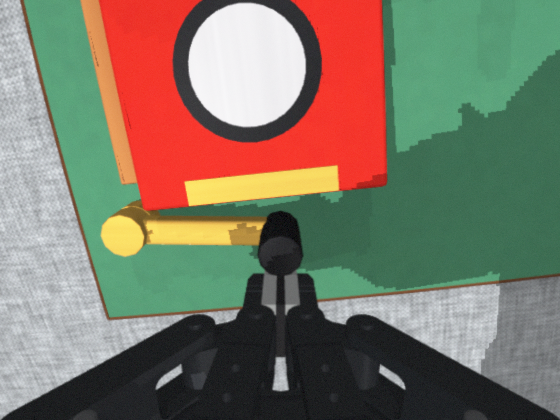

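Call:
{"api": "apply_moves", "payload": {
  "rows": [
    {"x": 0.8,"y": 0,"z": 3.5,"spin": -0.037},
    {"x": 0.8,"y": 0,"z": 3.5,"spin": -0.037},
    {"x": 0.5,"y": 0,"z": 1.5,"spin": -0.03},
    {"x": 0,"y": 0,"z": 0,"spin": 0}
  ]
}}

```text
time: 24.0
ee_pos: [0.509, 0.1393, 0.1058]
ee_rot: [-0.489, 0.489, -0.511, 0.511]
wrist_force: [-1.2, -0.2, 0.9]
grip_width: 0.0001
```

Call:
{"api": "apply_moves", "payload": {
  "rows": [
    {"x": 0,"y": 0,"z": 1,"spin": 0},
    {"x": 0,"y": 0,"z": 0,"spin": 0}
  ]
}}

```text
time: 24.2
ee_pos: [0.5092, 0.1393, 0.1057]
ee_rot: [0.488, -0.489, 0.512, -0.511]
wrist_force: [-2.5, 0.4, 2.2]
grip_width: -0.0004
```

Call:
{"api": "apply_moves", "payload": {
  "rows": [
    {"x": 0,"y": 0,"z": 1,"spin": 0},
    {"x": 0,"y": 0,"z": 0,"spin": 0}
  ]
}}

```text
time: 24.4
ee_pos: [0.5094, 0.1393, 0.1056]
ee_rot: [0.488, -0.489, 0.512, -0.511]
wrist_force: [-6.1, -0.3, 4.3]
grip_width: -0.0002
```

Call:
{"api": "apply_moves", "payload": {
  "rows": [
    {"x": 0,"y": 0,"z": 1,"spin": 0},
    {"x": 0,"y": 0,"z": 0,"spin": 0}
  ]
}}

```text
time: 24.6
ee_pos: [0.5096, 0.1393, 0.1055]
ee_rot: [0.487, -0.489, 0.513, -0.51]
wrist_force: [-9.1, -1.1, 6.0]
grip_width: 0.0001
```

```bash
python3 see.py w20
```

```text
force tool [ 1.5 -6.  -9. ] q [-0.76  0.73  0.73  1.99 -0.75  0.72 -1.17]
tcp stand mm [-133.3  104.7  105.5] zdir deg stand -0.2 delta tool mm [-48.1 -44.2 -57.1] spin 0.6961401287099873
```

View pics/w20.png

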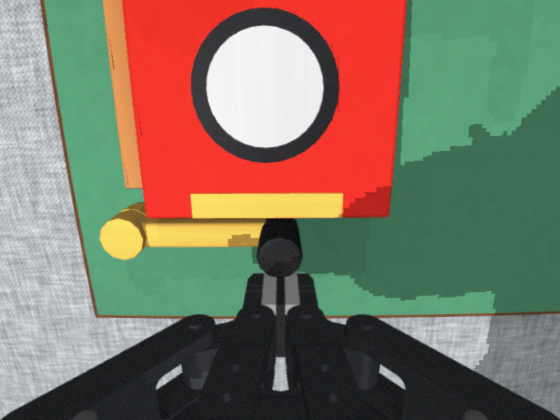

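Call:
{"api": "apply_moves", "payload": {
  "rows": [
    {"x": 0,"y": 0,"z": -5,"spin": 0},
    {"x": 0,"y": 0,"z": -20,"spin": 0},
    {"x": 0,"y": -35,"z": -10,"spin": 0},
    {"x": 0,"y": -40,"z": 0,"spin": 0},
    {"x": -20,"y": -20,"z": -15,"spin": 0},
    {"x": -40,"y": 0,"z": 0,"spin": 0},
    {"x": -30,"y": 0,"z": 0,"spin": 0},
    {"x": -30,"y": 0,"z": 0,"spin": 0},
    {"x": 0,"y": 0,"z": 0,"spin": 0}
  ]
}}

```text
time: 25.55
ee_pos: [0.4673, 0.2666, 0.2003]
ee_rot: [0.491, -0.489, 0.51, -0.51]
wrist_force: [0.5, -0.1, 0.1]
grip_width: -0.0004
```

```bash
python3 see.py w21;  python3 - <<'E'
from h import *
cv2.imwrite('pics/top21.png',cv2.resize(ctrl.snapshot('top')[140:250,185:350,::-1],None,fx=4.8,fy=4.8,interpolation=cv2.INTER_CUBIC))
cv2.imwrite('pics/scene21.png',cv2.resize(ctrl.snapshot('scene')[170:280,195:385,::-1],None,fx=4.2,fy=4.2,interpolation=cv2.INTER_CUBIC))
E
```

```text
force tool [ 0.1 -0.1  0.5] q [-1.11  0.64  0.9   1.88 -0.63  0.93 -1.53]
tcp stand mm [-181.   230.2  200.3] zdir deg stand 0.2 delta tool mm [77.2 50.2 -9.3] spin 0.7030473561028372
```

View pics/top21.png

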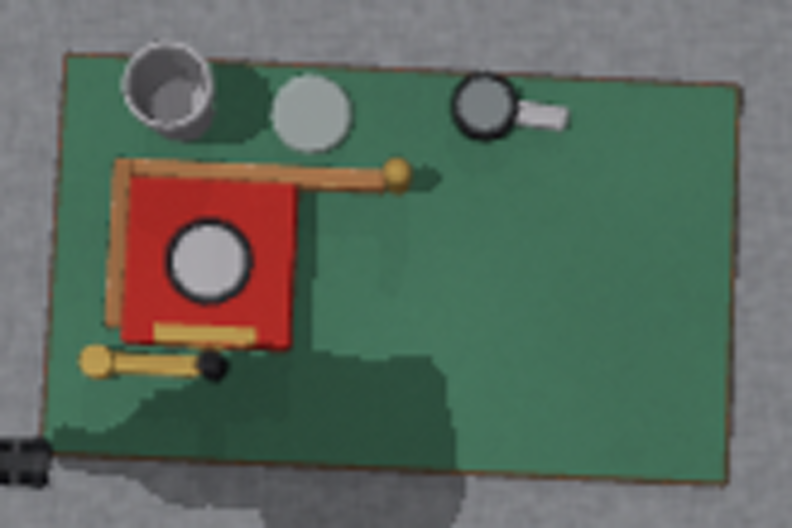

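View pics/scene21.png

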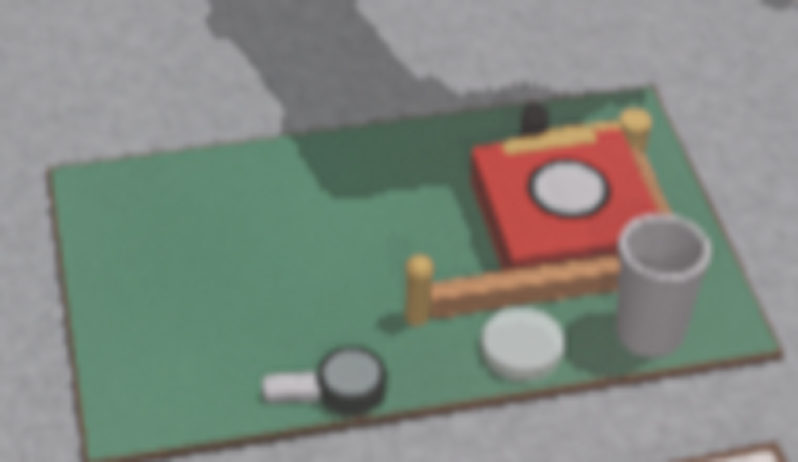

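View pics/w21.png

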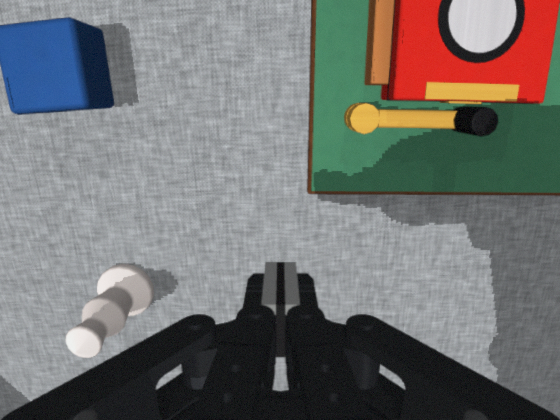

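Call:
{"api": "apply_moves", "payload": {
  "rows": [
    {"x": 30,"y": 0,"z": 30,"spin": 0},
    {"x": 30,"y": 0,"z": 30,"spin": 0},
    {"x": 30,"y": 0,"z": 30,"spin": 0},
    {"x": 20,"y": 0,"z": 30,"spin": 0},
    {"x": 0,"y": 0,"z": 0,"spin": 0},
    {"x": 0,"y": 0,"z": 0,"spin": 0}
  ]
}}

```text
time: 26.3
ee_pos: [0.5824, 0.1438, 0.2008]
ee_rot: [-0.487, 0.487, -0.512, 0.513]
wrist_force: [-0.9, 0.0, -0.2]
grip_width: 0.0003
```

```bash
python3 see.py w22; python3 -c "
import cv2
im=cv2.imread('pics/w22.png')[0:300,100:500];cv2.imwrite('pics/w22c.png',cv2.resize(im,None,fx=2,fy=2,interpolation=cv2.INTER_CUBIC))"
```

```text
force tool [ 0.   0.2 -0.9] q [-0.77  0.71  0.85  1.72 -0.62  1.01 -1.32]
tcp stand mm [-60.8 112.3 200.8] zdir deg stand -0.4 delta tool mm [ -39.7   50.8 -129.5] spin 0.6922584974878165
```

View pics/w22c.png

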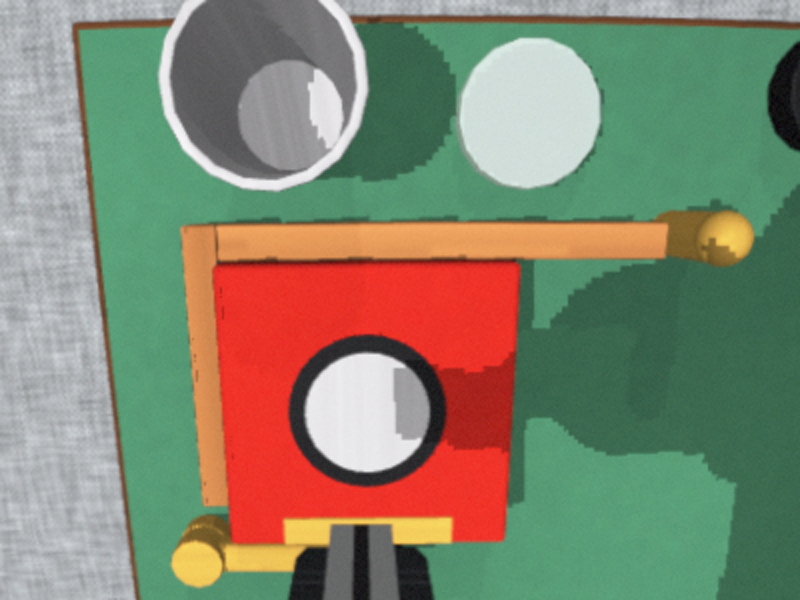

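```bash
python3 - <<'E'
from h import *
c=np.load('pics/w22.npy',allow_pickle=True).item()
T=lambda a:np.array(a,float)/2+[100,0]
print((Sinv(X0,onz(c,T([(215,265),(520,263),(504,541),(232,543)]),.04))*1000).round(1))
print('fence',(Sinv(X0,onz(c,T([(218,261),(667,258)]),.028))*1000).round(1))
print('stop',(Sinv(X0,onz(c,T([(216,262),(228,490)]),.028))*1000).round(1))
# predicted px of home case & fence
P=proj(c,S(X0,np.array([[0,160,40],[0,60,40],[-100,60,40],[-100,160,40],[0,8,28],[0,160,28]])/1000.)); print(((P-[100,0])*2).round(0))
E
```

```text
[[  -3.1  160.1   40. ]
 [  -3.    62.3   40. ]
 [-101.6   62.    40. ]
 [-101.9  160.6   40. ]]
fence [[ -2.8 161.4  28. ]
 [ -2.2   9.4  28. ]]
stop [[ -3.1 162.1  28. ]
 [-86.1 163.2  28. ]]
[[215. 255.]
 [528. 253.]
 [510. 537.]
 [233. 538.]
 [672. 251.]
 [222. 253.]]
```

Call:
{"api": "apply_moves", "payload": {
  "rows": [
    {"x": -30,"y": 0,"z": 0,"spin": 0},
    {"x": -35,"y": 0,"z": 0,"spin": 0},
    {"x": 0,"y": 0,"z": -25,"spin": 0},
    {"x": 0,"y": 0,"z": 0,"spin": 0},
    {"x": 0,"y": 0,"z": 0,"spin": 0}
  ]
}}

```text
time: 26.85
ee_pos: [0.5592, 0.2131, 0.201]
ee_rot: [0.489, -0.489, 0.511, -0.511]
wrist_force: [0.6, -0.0, -0.8]
grip_width: 0.0001
```

```bash
python3 see.py w23; python3 -c "
import cv2
im=cv2.imread('pics/w23.png')[0:250,200:500];cv2.imwrite('pics/w23c.png',cv2.resize(im,None,fx=2.4,fy=2.4,interpolation=cv2.INTER_CUBIC))"
```

```text
force tool [0.  0.8 0.6] q [-0.9   0.71  0.86  1.72 -0.63  1.01 -1.42]
tcp stand mm [-87.  180.6 201. ] zdir deg stand -0.1 delta tool mm [  27.8   51.  -102.9] spin 0.6979188214946745
```

View pics/w23c.png

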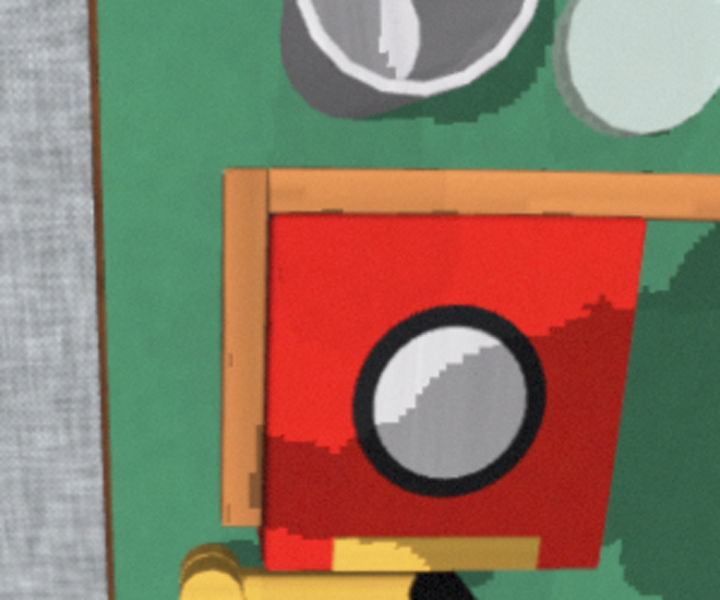

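```bash
python3 -c "
from rig import ctrl
print(ctrl.job_done()); print(ctrl.get_state()['time'])"
```

```text
the job is handed in; nothing more can be done
None
the job is handed in; nothing more can be done
```

The medal case is on show: turned a quarter round the post with its clasp to the front, home in the corner, and the keeper bar shut across it. I handed the job in at about 27 s of the 72 s allowed. The hand-in gives no verdict.

- **Turning:** I pushed the case with two spread fingertips on the clasp side until it met the post. Holding it there at about 5–7 N, I turned it 90° along its arc without lifting it, and the wrist pictures showed only about a millimetre or two of slip.
- **Seating:** I slid it along the fence into the end stop (8.5 N at contact) and pressed its front against the fence (about 11 N). I then pushed the keeper to its limit with closed fingers (about 9 N) and backed away.

**Last checks:**
- **Case:** In the wrist views from two places, the case looks flush against both the fence and the end stop, with no visible gap. My picked edges came out about 0.5 mm off the fence. At the end stop they read 2–3 mm short, which I put down to the case's top edge hiding the stop's. The view from over the stop itself shows no gap.
- **Keeper:** It lies parallel to the fence, at its limit.
- **Other wares:** The goblet, capsule and loupe look unmoved in the top and scene pictures. I did not look at the spoons, ring box and figurine in a full picture at the end. The arm never worked near them.
- **Disagreement:** My estimate of the stand's position differed from the wrist camera by about 2–3 mm, slightly over the stated calibration accuracy. I therefore relied on contact forces and on edges compared within one picture.

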